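# Close a jar's snap cap in the bench capping press and keep the press held

## Robot

A 6-joint arm with a two-finger parallel gripper is mounted at the origin on a cart in front of the work surface, level with it; the furniture and walls round the work are solid. World frame = base frame: x ahead of the robot, y to its left, z up, the work surface at z = 0. Lengths are in m, angles in rad, forces in N, time in s.
With the tool pointing down it reaches from about 0.425 to 0.95 m from the base axis. Payload 3.5 kg.
Tool frame: the origin (TCP) lies midway between the tips of the shut fingers; the grasp point (between the pads) lies 19 mm behind it; z points along the fingers, y is the direction in which the jaws open and shut (so a half turn about z gives the same grasp; the last joint's range is limited). The gripper opens to 85 mm and grips with 20 to 120 N. Pads are 22 mm wide; open, the fingers measure 114 mm over their backs; the gripper's body (76 mm by 85 mm) begins 54 mm behind the grasp point. The pads swing forward as they close: fully open they stand 13 mm farther back than shut.
Start: joints at [-1.416, 0.286, 1.577, -0, 1.279, -0.15], TCP at [0.203, -0.644, 0.231] pointing down, gripper open.
Joint ranges: [-2.77, 2.77], [-0.9, 2.22], [0.21, 2.48], [-1.53, 4.67], [0.24, 2.81], [-2.84, 2.84]. Speed limits (rad/s): [2.79, 2.79, 3.14, 3.14, 3.14, 3.14].

## Interface

Orientations are given as a unit quaternion [x, y, z, w].
In Python, from plant import * gives the robot as it stands.
- The arm moves only by the shell command python3 -m jog 'ROWS' [FORCE]. ROWS is a JSON object of lists of equal length, an entry for each row: "travel": the shift along the world's x, y, z in mm, a list of three; "dr": the turn, a rotation vector about the world's x, y, z in degrees, a list of three; "jaw": the closure in counts, from 0 (fully open) to 255 (shut). In form: {"travel": [[x, y, z], ...], "dr": [[wx, wy, wz], ...], "jaw": [jaw, ...]}. A call has 1 to 5 rows; each row shifts and turns the commanded pose from where the row before left it; what a row does not reach is not made up. A row lasts 1/12 s, in which the tool goes at most 41.7 mm and 7.16 degrees, less where a joint would pass 70% of its speed; a pose out of reach is approached as far as the arm can. A call is refused whole if a number of a shift passes 41.7 or a number of a turn 7.16, either way. A call with a gripper value outside its range is refused whole. The fingers move at their own pace and stop on an object; FORCE is the grip in N (left out, the last holds). Time passes only in rows, so rows that do not move let the fingers close. It gives the time, the measured TCP pose, the force and the opening at its end, in the units of the state.
- get_state(): the state, without advancing time (a new reading comes with each control period).
- read_camera(name): name is "side" or "top"; returns the picture (400x640x3 uint8, red, green, blue); there is no depth.
- camera_info(name): a dict with "K" (3x3 intrinsics, pixels), "R" (3x3) and "t" (3): a world point X has camera coordinates R X + t. Camera axes: x right, y down, z forward; pixel columns grow to the right and rows downward; lengths in m; the calibration is good to about 2 mm. A picture is of the moment at which its call begins. camera_info takes no time and is no camera call.
- sign_off(): hands the job in, once; it reports no verdict.
The state is a dict: "time": time; "qpos": joint angles; "dq": joint speeds; "joint_efforts": joint torques, N m; "eef_pos": TCP position; "tcp_rot": TCP orientation; "contact_force": force on the tool from outside, world axes, zero at the start; "wrist_torque": the same for the moment, N m; "opening": opening from 0.0 (shut) to 1.0 (fully open).
Only numpy, scipy, OpenCV 4.12 (cv2) and the standard library are available. Lean on these libraries where they do the work, as an engineer would, in place of code of your own. Each camera call takes 0.05 s, during which the arm holds its last target. There are 200 camera calls.

## Task

The small amber jar's snap cap is still sitting proud: stand the jar upright in the round nest of the capping press's shuttle, slide the shuttle all the way in under the ram, then bring the press lever down by its grip until the lever is level with the bench, which closes the cap under the sprung foot. Leave closing the cap to the press, not your fingers, and do not knock the jar over or knock the other bottles and the beaker about. The lined cap needs its dwell under load, so finish while still holding the lever level: do not let go of its grip.

Things in the scene. Friction and masses are not known exactly. Their poses are not given: they have to be found in the camera images.
- press: bench capping press, grey, fixed; its place varies. Origin on the bench below the ram axis; x points back to the column (66 to 118 mm behind the axis, 62 wide), y left along the shuttle's way, z up. The head over the axis is 74 mm wide in y, from x = -39 to +79 and z = 156 to 242 mm (ram to 280): no room to load under it from above. Two rails 37 mm high lie at x = +-42, y = -55 to +195 mm
- shuttle (a joint): travel in m of the aluminium shuttle in its rails: 0 = fully out to the left (+y of the press), 0.125 = home at its end stop with the nest under the ram; starts nearly out; it moves towards -y of the press, with about 2 N of friction, and stays where it is left
- nest (a point): centre of the floor of the shuttle's round nest: a pocket 43 mm wide and 12 mm deep with a small chamfer; its mouth is level with the shuttle's top, 34.5 mm above the bench. The shuttle is 70 mm wide across x. Moves with the shuttle; lies 125 mm to the left (+y) of the ram axis when fully out. Axes as the press
- shuttle_post (a point): the shuttle's upright black push post, 22 mm thick, on its left end 122 mm to the left (+y) of the nest; this point is on the post's axis 20 mm below its top; the post stands from 34 mm to 90 mm above the bench
- lever (a joint): angle in rad: 0 = at rest, leaning up 45 degrees to the right (-y of the press), grows as it is brought down, 0.785 = level, 1.0 = stop. A spring returns it (4 to 7 N at the grip; about 10 N when level on a jar). The ram sinks 30 mm per rad: the foot meets a proud cap at 0.47, the cap is home at 0.63, then the sprung foot yields and loads it, with about 20 N at level
- lever_pivot (a point): the lever's pivot on the front of the head, 197 mm above the bench, 56 mm in front (-x) of the ram axis; the pivot axis is the press's x
- grip_mid (a point): middle of the lever's black round grip, which stands out from the lever's end towards the robot, parallel to the press's x: 26 mm thick, 86 mm long. Its axis is 165 mm from the pivot axis, so it moves on an arc of that radius about the pivot, in the press's y-z plane
- lever_grip: the same black grip as a body; origin on its axis at its inner end, 42 mm behind (+x) grip_mid; it revolves freely on the lever's end, like a crank handle
- foot: the round sprung pressure foot below the ram, 32 mm across; origin 4 mm above its rubber underside, which is 112 mm above the bench at rest
- jar: small amber glass jar with a paper band and a white ribbed snap cap, loose, upright, about 0.12 kg; origin at the centre of its underside, z up. Straight body 40 mm across up to 45 mm, then the shoulder; cap 35 mm across, top at 75 mm while proud and 70 mm when closed. Starts on the bench in one of three places to the left of the press, which it shares with the two dropper bottles
- cap (a joint): how far in m the snap cap has been pressed down on the jar: 0 = proud, as it starts, 0.005 = fully home; about 8 N move it and it stays
- dropper_a: brown dropper bottle with a white top, 33 mm across, 106 mm high, bystander; origin under its centre
- dropper_b: brown dropper bottle with a black top, 33 mm across, 106 mm high, bystander; origin under its centre
- small_beaker: small clear beaker, 72 mm across, 78 mm high, to the right of the press, bystander; origin under its centre
There are look-alikes about, which are no part of the job. Leave any green or turquoise look-alike of the jar alone.

How it is judged:
By the outcome, as a careful person would: the job done as asked, in the order asked, and still so for the second after the job is handed in, while the arm keeps its last pose, push and grip.
It also fails if it takes over 64 s, if anything falls off the work surface, if the arm or the gripper's body presses on something with over 40 N, if the wrist force passes 120 N, or if a joint passes its speed limit or range.

## Working session

There is one attempt and no reset: what is moved stays moved. The work goes in short steps, Python scripts to look and compute and a shell command to move; the robot and the scene stay as the last step left them, time stands still between calls to the robot, and variables do not carry over. Pictures are saved under pics/ and viewed, about 8 in all and at most 12, crops included, and the job is handed in when it is done.

```bash
mkdir -p pics; ls
python3 - <<'E'
from plant import *
import cv2
for n in("top","side"):
    im=read_camera(n); cv2.imwrite(f"pics/{n}0.png",im[:,:,::-1]); c=camera_info(n); print(n,c["K"],c["R"],c["t"])
print(get_state())
E
```

```text
pics
top [[479.2482293    0.         316.81860258]
 [  0.         479.2482293  205.33384801]
 [  0.           0.           1.        ]] [[ 0.007429   -0.9999679   0.00300028]
 [-0.99260893 -0.0077377  -0.12111003]
 [ 0.12112936 -0.00207838 -0.99263455]] [-0.02473304  0.51060138  1.69722469]
side [[412.50263866   0.         321.50293347]
 [  0.         412.50263866 196.18877867]
 [  0.           0.           1.        ]] [[-0.98779361 -0.15466628  0.01849658]
 [-0.10981549  0.60724475 -0.78688905]
 [ 0.11047325 -0.77931518 -0.61681724]] [0.49422878 0.2253738  1.35521826]
{'time': 0.1, 'qpos': array([-1.41600326e+00,  2.87104481e-01,  1.57806021e+00,  2.29192903e-05,
        1.27862552e+00, -1.49989262e-01]), 'dq': array([-3.00585274e-04, -1.65898253e-03, -3.14780737e-03,  2.86573366e-05,
       -1.27499575e-03,  7.63301397e-04]), 'joint_efforts': array([ 9.80407094e-04, -4.07298088e+01, -2.93696791e+01, -1.29689952e-04,
        3.43130712e-03, -2.95641485e-06]), 'eef_pos': array([ 0.20250281, -0.64326701,  0.23005121]), 'tcp_rot': array([ 9.88410827e-01,  1.51798651e-01,  8.33116886e-06, -1.09880382e-03]), 'contact_force': array([-0.24632308,  0.39436679,  0.4566597 ]), 'wrist_torque': array([-0.00523989, -0.03568396,  0.0527085 ]), 'opening': 1.0013491844078872}
```

View pics/top0.png

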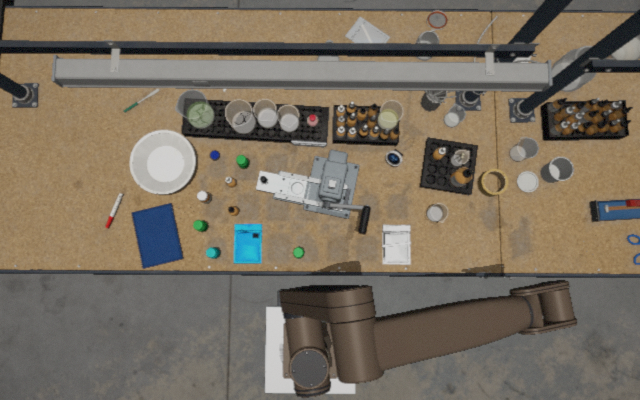

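View pics/side0.png

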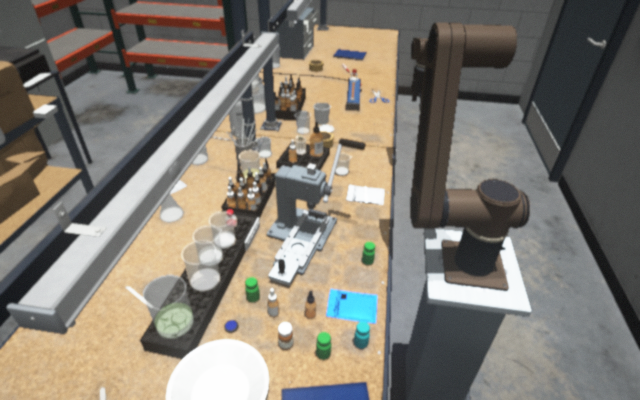

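```bash
cat > h.py <<'E'
from plant import *
import numpy as np, cv2
from scipy.spatial.transform import Rotation as Ro
def ray(n,u,v):
    c=camera_info(n);K,R,t=(np.array(c[k]) for k in("K","R","t"))
    return -R.T@t, R.T@np.linalg.inv(K)@np.array([u,v,1.])
def onz(n,u,v,z):
    o,d=ray(n,u,v); return o+d*(z-o[2])/d[2]
def proj(n,X):
    c=camera_info(n);p=np.array(c["K"])@(np.array(c["R"])@np.array(X)+np.array(c["t"])); return p[:2]/p[2]
def tri(a,b):
    o1,d1=ray("top",*a);o2,d2=ray("side",*b)
    A=np.c_[d1,-d2];s=np.linalg.lstsq(A,o2-o1,rcond=None)[0]
    p,q=o1+d1*s[0],o2+d2*s[1];return (p+q)/2,np.linalg.norm(p-q)
E
python3 - <<'E'
import cv2
a=cv2.imread("pics/top0.png")[140:270,190:390];cv2.imwrite("pics/topc.png",cv2.resize(a,None,fx=4,fy=4,interpolation=cv2.INTER_CUBIC))
a=cv2.imread("pics/side0.png")[130:360,230:400];cv2.imwrite("pics/sidec.png",cv2.resize(a,None,fx=2.6,fy=2.6,interpolation=cv2.INTER_CUBIC))
E
```

```text
(no output)
```

View pics/topc.png

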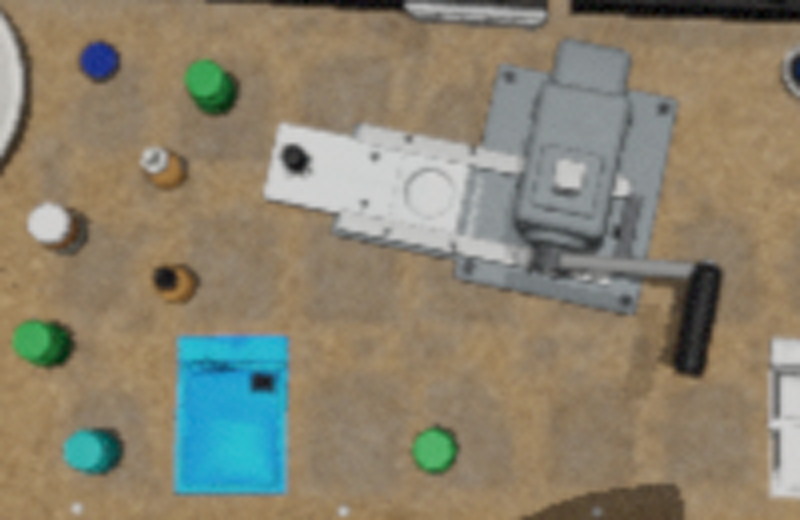

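View pics/sidec.png

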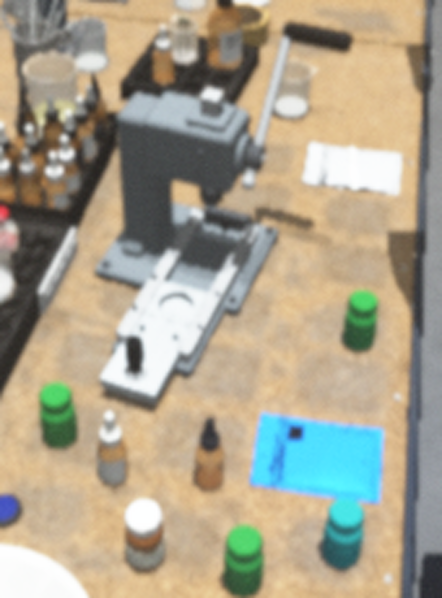

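```bash
cat > m.py <<'E'
from h import *
T=lambda u,v:((u+.5)/4-.5+190,(v+.5)/4-.5+140)
S=lambda u,v:((u+.5)/2.6-.5+230,(v+.5)/2.6-.5+130)
def blob(n,im,c,r,f):
    x,y=map(int,c);s=im[y-r:y+r+1,x-r:x+r+1].astype(int);m=f(s).astype(np.uint8)
    k,l,st,ce=cv2.connectedComponentsWithStats(m);i=1+np.argmax(st[1:,4]);return ce[i]+[x-r,y-r],st[i,2:]
white=lambda s:(s.min(2)>140)&(s.max(2)-s.min(2)<40)
dark=lambda s:(s.max(2)<75)
E
python3 - <<'E'
from m import *
t=cv2.imread("pics/top0.png");s=cv2.imread("pics/side0.png")
ct,a=blob("top",t,T(50,223),8,white);print("cap",ct,a,onz("top",*ct,.075))
cs,a=blob("side",s,S(143,515),9,white);print(" side",cs,a,onz("side",*cs,.070),tri(ct,cs))
for d,(u,v),h in(("dropA",(155,160),.1),("dropB",(165,278),.1)):print(d,onz("top",*T(u,v),h))
nt=np.array(T(430,193));ns=np.array(S(177,307));print("nest",onz("top",*nt,.0345),onz("side",*ns,.0345),tri(nt,ns))
pt,a=blob("top",t,T(294,158),5,dark);print("post",pt,a,onz("top",*pt,.088))
print(" side top",onz("side",*S(134,342),.09))
gt,a=blob("top",t,T(697,320),18,dark);gs,b=blob("side",s,S(317,37),18,dark);print("grip",gt,a,gs,b,tri(gt,gs))
print("ends",tri(T(708,270),S(287,32)),tri(T(688,370),S(345,42)))
# shuttle plate edges top z=.0345: corners
for u,v in((280,125),(264,197)):print("corner",onz("top",*T(u,v),.0345))
for u,v in((505,68),(677,102),(633,312),(456,277)):print("base",onz("top",*T(u,v),.01))
E
```

```text
cap [201.53246753 195.05194805] [10  9 77] [0.53871609 0.38538023 0.075     ]
 side [284.87647059 328.07058824] [ 15  15 170] [0.53831317 0.38219383 0.07      ] (array([0.53807068, 0.38535581, 0.07486432]), np.float64(0.0013178871423374047))
dropA [0.59014803 0.28794039 0.1       ]
dropB [0.48684851 0.27622753 0.1       ]
nest [0.57337577 0.05081765 0.0345    ] [0.57112527 0.05560011 0.0345    ] (array([0.57313203, 0.05094518, 0.02979966]), np.float64(0.0019590167264354314))
post [263.5        179.42307692] [ 6  6 26] [0.59395074 0.16702026 0.088     ]
 side top [0.5965872  0.17296456 0.09      ]
grip [363.60085837 219.472103  ] [ 12  28 233] [351.85964912 143.95614035] [ 24   9 114] (array([ 0.43322949, -0.16071614,  0.31667183]), np.float64(0.0022210997892846292))
ends (array([ 0.47174316, -0.17026449,  0.31400138]), np.float64(0.0004809242378546795)) (array([ 0.39699221, -0.15464065,  0.31690496]), np.float64(0.0012789126738095022))
corner [0.63473365 0.18768114 0.0345    ]
corner [0.56853488 0.2006808  0.0345    ]
base [ 0.69469506 -0.01605476  0.01      ]
base [ 0.66399405 -0.17493456  0.01      ]
base [ 0.46915843 -0.13426354  0.01      ]
base [0.49996116 0.02712866 0.01      ]
```

The amber jar has its white cap at about (50, 223) in the enlarged top crop. That puts it at (0.538, 0.385), and the two views agree on a cap height of 75 mm. The white-top dropper is at crop (155, 160), the black-top one at (165, 278), the nest at (430, 193), the post at (294, 158) and the grip at (697, 320). The press is yawed about -11.4°, with the nest at about (0.573, 0.051). Next I move over the press towards the jar.

```bash
python3 -m jog '{"travel":[[20,20,20],[25,25,15],[25,25,15],[25,25,15],[25,25,15]],"dr":[[0,0,-5.8],[0,0,-5.8],[0,0,-5.8],[0,0,-5.8],[0,0,-5.7]],"jaw":[0,0,0,0,0]}' 60
python3 -m jog '{"travel":[[25,25,15],[25,25,15],[25,25,15],[25,25,15],[25,25,10]],"dr":[[0,0,0],[0,0,0],[0,0,0],[0,0,0],[0,0,0]],"jaw":[0,0,0,0,0]}'
python3 -m jog '{"travel":[[25,25,0],[25,30,0],[2,40,0],[2,40,0],[2,40,0]],"dr":[[0,0,0],[0,0,0],[0,0,0],[0,0,0],[0,0,0]],"jaw":[0,0,0,0,0]}'
```

```text
time: 0.52
eef_pos: [0.3233, -0.5224, 0.3113]
tcp_rot: [0.995, -0.102, -0.0, -0.001]
contact_force: [0.3, -0.5, 1.2]
opening: 0.998
time: 0.93
eef_pos: [0.4487, -0.3975, 0.3827]
tcp_rot: [0.995, -0.1, 0.0, 0.0]
contact_force: [0.3, 0.5, 0.2]
opening: 0.998
time: 1.35
eef_pos: [0.5036, -0.2219, 0.3803]
tcp_rot: [0.995, -0.1, -0.001, -0.0]
contact_force: [0.3, 0.6, 0.5]
opening: 1.0
```

```bash
python3 -m jog '{"travel":[[2,40,0],[2,40,0],[2,40,0],[2,40,0],[2,40,0]],"dr":[[0,0,0],[0,0,0],[0,0,0],[0,0,0],[0,0,0]],"jaw":[0,0,0,0,0]}'
python3 -m jog '{"travel":[[2,40,0],[2,40,0],[2,40,0],[2,40,0],[2,40,0]],"dr":[[0,0,0],[0,0,0],[0,0,0],[0,0,0],[0,0,0]],"jaw":[0,0,0,0,0]}'
python3 -m jog '{"travel":[[3,40,0],[3,40,0],[3,40,0],[3,40,-20],[3,30,-20]],"dr":[[0,0,0],[0,0,0],[0,0,0],[0,0,0],[0,0,0]],"jaw":[0,0,0,0,0]}'
python3 -m jog '{"travel":[[0,0,-40],[0,0,-40],[0,0,-40],[0,0,-20],[0,0,0]],"dr":[[0,0,0],[0,0,0],[0,0,0],[0,0,0],[0,0,0]],"jaw":[0,0,0,0,0]}'
python3 - <<'E'
from h import *
im=read_camera("side"); cv2.imwrite("pics/s1.png",cv2.resize(im[200:380,200:400,::-1],None,fx=3,fy=3))
s=get_state();print(s["eef_pos"],s["qpos"])
E
```

```text
time: 1.77
eef_pos: [0.513, -0.0219, 0.3809]
tcp_rot: [0.995, -0.1, -0.0, -0.0]
contact_force: [1.3, 0.3, -0.5]
opening: 0.998
time: 2.18
eef_pos: [0.523, 0.1781, 0.3809]
tcp_rot: [0.995, -0.1, -0.0, 0.0]
contact_force: [0.9, 0.0, -0.2]
opening: 1.0
time: 2.6
eef_pos: [0.5384, 0.3665, 0.3437]
tcp_rot: [0.995, -0.099, 0.001, -0.001]
contact_force: [0.4, -0.1, 1.1]
opening: 0.999
time: 3.02
eef_pos: [0.5343, 0.3616, 0.1941]
tcp_rot: [0.995, -0.1, -0.006, 0.004]
contact_force: [-0.2, 0.4, -1.0]
opening: 1.001
[0.5362767  0.36239815 0.19845659] [ 4.37746787e-01  2.57554753e-01  1.67321018e+00 -1.18742080e-06
  1.21908833e+00  2.20801247e+00]
```

View pics/s1.png

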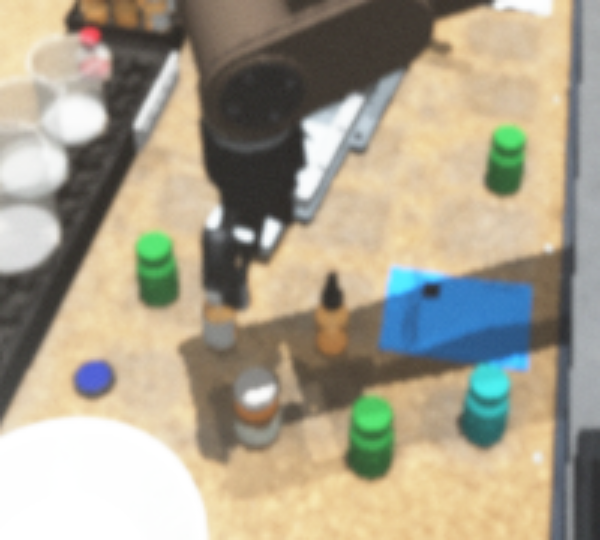

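The side view shows the gripper above and short of the jar (crop (258, 405)), with nothing touched.

```bash
python3 -m jog '{"travel":[[2,23,0],[0,0,0],[0,0,0]],"dr":[[0,0,0],[0,0,0],[0,0,0]],"jaw":[0,0,0]}'
python3 -m jog '{"travel":[[0,0,-20],[0,0,-20],[0,0,-20],[0,0,0]],"dr":[[0,0,0],[0,0,0],[0,0,0],[0,0,0]],"jaw":[0,0,0,0]}'
```

```text
time: 3.32
eef_pos: [0.5417, 0.3874, 0.2059]
tcp_rot: [0.995, -0.099, 0.002, -0.001]
contact_force: [-0.3, -0.1, -0.4]
opening: 0.998
time: 3.65
eef_pos: [0.5387, 0.3848, 0.1396]
tcp_rot: [0.995, -0.1, -0.002, 0.002]
contact_force: [-2.2, 0.1, -0.2]
opening: 1.004
```

```bash
python3 -m jog '{"travel":[[0,0,-30],[0,0,-30],[0,0,-25],[0,0,-15],[0,0,0]],"dr":[[0,0,0],[0,0,0],[0,0,0],[0,0,0],[0,0,0]],"jaw":[0,0,0,0,0]}'
python3 -m jog '{"travel":[[0,0,-12],[0,0,-10],[0,0,0],[0,0,0]],"dr":[[0,0,0],[0,0,0],[0,0,0],[0,0,0]],"jaw":[0,0,0,0]}'
python3 - <<'E'
from h import *
im=read_camera("side"); cv2.imwrite("pics/s2.png",cv2.resize(im[230:380,220:380,::-1],None,fx=3.5,fy=3.5))
s=get_state();print(s["eef_pos"])
E
```

```text
time: 4.07
eef_pos: [0.5389, 0.3851, 0.0402]
tcp_rot: [0.995, -0.1, -0.002, 0.002]
contact_force: [-0.6, -0.6, 0.1]
opening: 0.998
time: 4.4
eef_pos: [0.5406, 0.3864, 0.0211]
tcp_rot: [0.995, -0.1, 0.0, -0.0]
contact_force: [0.5, 0.0, 0.6]
opening: 0.999
[0.54087147 0.38657379 0.02152119]
```

View pics/s2.png

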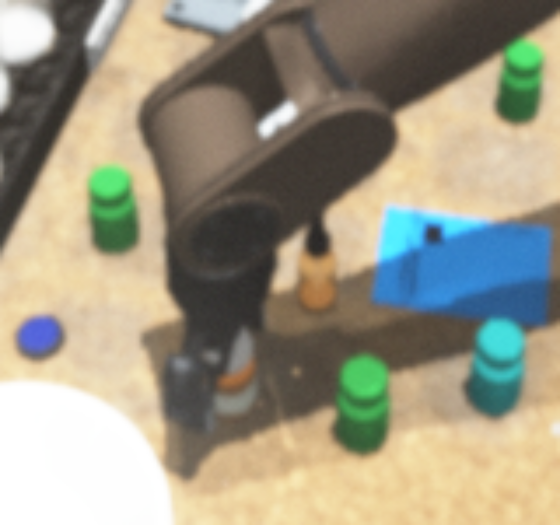

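The jar (crop (235, 380)) stands upright between the open fingers. I lower a little more and close.

```bash
python3 -m jog '{"travel":[[-2,-1,-4],[0,0,0],[0,0,0],[0,0,0],[0,0,0]],"dr":[[0,0,0],[0,0,0],[0,0,0],[0,0,0],[0,0,0]],"jaw":[0,60,110,140,170]}' 40
python3 -m jog '{"travel":[[0,0,0],[0,0,0],[0,0,0],[0,0,0],[0,0,0]],"dr":[[0,0,0],[0,0,0],[0,0,0],[0,0,0],[0,0,0]],"jaw":[200,200,200,200,200]}'
```

```text
time: 4.87
eef_pos: [0.5385, 0.3855, 0.0171]
tcp_rot: [0.995, -0.1, 0.0, -0.0]
contact_force: [-1.7, -1.6, 23.1]
opening: 0.453
time: 5.28
eef_pos: [0.5388, 0.3855, 0.0172]
tcp_rot: [0.995, -0.1, 0.0, -0.0]
contact_force: [-0.1, 0.0, 3.1]
opening: 0.456
```

Opening 0.456 is about 39 mm, so the jar is held. I refine the nest position from the first pictures while lifting.

```bash
python3 -m jog '{"travel":[[0,0,10],[0,0,25],[0,0,40],[0,0,40],[0,0,15]],"dr":[[0,0,0],[0,0,0],[0,0,0],[0,0,0],[0,0,0]],"jaw":[200,200,200,200,200]}'
python3 - <<'E'
from m import *
from scipy.ndimage import map_coordinates
from scipy.optimize import least_squares
out=[]
for n,X0 in(("top",(.5734,.0508)),("side",(.571,.0556))):
    g=cv2.cvtColor(cv2.imread(f"pics/{n}0.png"),cv2.COLOR_BGR2GRAY).astype(float)
    # ring score: mean dark along projected circle of radius 21.5mm at z=.0345
    th=np.linspace(0,2*np.pi,72,endpoint=False)
    def ringval(c,r):
        P=np.array([proj(n,(c[0]+r*np.cos(a),c[1]+r*np.sin(a),.0345)) for a in th]);return map_coordinates(g,[P[:,1],P[:,0]],order=3)
    # radial minimum per angle, then circle fit on the plane
    rs=np.arange(.015,.029,.0005);V=np.array([ringval(X0,r) for r in rs])
    i=V.argmin(0);ok=(i>0)&(i<len(rs)-1);p=np.c_[X0[0]+rs[i]*np.cos(th),X0[1]+rs[i]*np.sin(th)][ok]
    f=least_squares(lambda q:np.hypot(p[:,0]-q[0],p[:,1]-q[1])-q[2],[*X0,.0215],loss="soft_l1",f_scale=.001)
    print(n,f.x,ok.sum(),np.abs(f.fun).mean())
    x0,x1,y0,y1=((280,320,160,210) if n=="top" else (255,345,215,295))
    out.append(cv2.resize(g[y0:y1,x0:x1].astype(np.uint8),(400,500) if n=="top" else (400,356),interpolation=cv2.INTER_CUBIC))
h=np.zeros((500,800),np.uint8);h[:,:400]=out[0];h[:356,400:]=out[1];cv2.imwrite("pics/nest.png",h)
E
```

```text
time: 5.7
eef_pos: [0.5407, 0.3866, 0.1535]
tcp_rot: [0.995, -0.1, 0.004, -0.002]
contact_force: [1.0, 1.1, 0.9]
opening: 0.446
top [0.57341744 0.05140184 0.02158131] 65 0.0003449806399717889Traceback (most recent call last):
  File "<stdin>", line 12, in <module>
  File "<stdin>", line 10, in ringval
  File "h.py", line 10, in proj
    c=camera_info(n);p=np.array(c["K"])@(np.array(c["R"])@np.array(X)+np.array(c["t"])); return p[:2]/p[2]
ValueError: time passes only in moves, steps and waits
```

```bash
sed -i 's/^import numpy/from functools import cache\ncamera_info=cache(camera_info)\nimport numpy/' h.py
python3 -m jog '{"travel":[[3,-25,0],[4,-38,0],[4,-38,0],[4,-38,0],[4,-38,0]],"dr":[[0,0,0],[0,0,0],[0,0,0],[0,0,0],[0,0,0]],"jaw":[200,200,200,200,200]}'
python3 -m jog '{"travel":[[4,-38,0],[4,-38,0],[4,-38,0],[2,-25,0],[1,-15,0]],"dr":[[0,0,0],[0,0,0],[0,0,0],[0,0,0],[0,0,0]],"jaw":[200,200,200,200,200]}'
python3 -m jog '{"travel":[[0,0,0],[0,0,-25],[0,0,-15],[0,0,-10],[0,0,0]],"dr":[[0,0,0],[0,0,0],[0,0,0],[0,0,0],[0,0,0]],"jaw":[200,200,200,200,200]}'
python3 - <<'E'
from m import *
from scipy.ndimage import map_coordinates
from scipy.optimize import least_squares
n,X0="side",(.571,.0546)
g=cv2.cvtColor(cv2.imread(f"pics/{n}0.png"),cv2.COLOR_BGR2GRAY).astype(float)
th=np.linspace(0,2*np.pi,72,endpoint=False)
def ringval(c,r):
    P=np.array([proj(n,(c[0]+r*np.cos(a),c[1]+r*np.sin(a),.0345)) for a in th]);return map_coordinates(g,[P[:,1],P[:,0]],order=3)
rs=np.arange(.015,.029,.0005);V=np.array([ringval(X0,r) for r in rs])
i=V.argmin(0);ok=(i>0)&(i<len(rs)-1);p=np.c_[X0[0]+rs[i]*np.cos(th),X0[1]+rs[i]*np.sin(th)][ok]
f=least_squares(lambda q:np.hypot(p[:,0]-q[0],p[:,1]-q[1])-q[2],[*X0,.0215],loss="soft_l1",f_scale=.001)
print(n,f.x,ok.sum(),np.abs(f.fun).mean())
print(get_state()["eef_pos"])
im=read_camera("side"); cv2.imwrite("pics/s3.png",cv2.resize(im[200:310,240:380,::-1],None,fx=4,fy=4,interpolation=cv2.INTER_CUBIC))
E
```

```text
time: 6.12
eef_pos: [0.5563, 0.2066, 0.1458]
tcp_rot: [0.995, -0.099, -0.001, 0.0]
contact_force: [0.7, 0.4, -1.7]
opening: 0.452
time: 6.53
eef_pos: [0.5717, 0.0512, 0.1459]
tcp_rot: [0.995, -0.101, -0.001, 0.0]
contact_force: [0.5, -0.2, -1.9]
opening: 0.46
time: 6.95
eef_pos: [0.5697, 0.0552, 0.0933]
tcp_rot: [0.995, -0.099, -0.003, -0.0]
contact_force: [-0.5, 0.8, -1.3]
opening: 0.454
side [0.5725299  0.05622837 0.02173864] 57 0.0011453657906582934
[0.56971073 0.05520617 0.09327749]
```

View pics/s3.png

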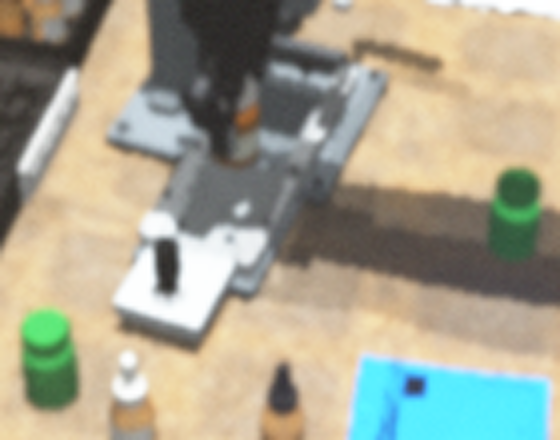

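The jar (crop (240, 135)) hangs upright over the nest, with the post and bottles untouched. I correct to the top-camera nest (0.5734, 0.0514) and descend by feel.

```bash
python3 -m jog '{"travel":[[3,-4,0],[0,0,-20],[0,0,-10],[0,0,0],[0,0,0]],"dr":[[0,0,0],[0,0,0],[0,0,0],[0,0,0],[0,0,0]],"jaw":[200,200,200,200,200]}'
python3 -m jog '{"travel":[[0,0,0],[0,0,0]],"dr":[[0,0,0],[0,0,0]],"jaw":[200,200]}'
```

```text
time: 7.42
eef_pos: [0.5751, 0.0504, 0.0665]
tcp_rot: [0.995, -0.1, -0.001, 0.0]
contact_force: [0.1, 0.1, -1.1]
opening: 0.451
time: 7.58
eef_pos: [0.5762, 0.0503, 0.0679]
tcp_rot: [0.995, -0.1, 0.001, -0.0]
contact_force: [-0.1, -0.3, -0.7]
opening: 0.452
```

```bash
python3 -m jog '{"travel":[[-2,1,-5],[0,0,-4],[0,0,0],[0,0,0],[0,0,0]],"dr":[[0,0,0],[0,0,0],[0,0,0],[0,0,0],[0,0,0]],"jaw":[200,200,200,200,200]}'
python3 -m jog '{"travel":[[0,0,-3],[0,0,-3],[0,0,-3],[0,0,0],[0,0,0]],"dr":[[0,0,0],[0,0,0],[0,0,0],[0,0,0],[0,0,0]],"jaw":[200,200,200,200,200]}'
```

```text
time: 8.0
eef_pos: [0.5733, 0.0513, 0.0577]
tcp_rot: [0.995, -0.1, -0.0, 0.0]
contact_force: [-0.6, 0.1, -1.1]
opening: 0.452
time: 8.42
eef_pos: [0.5731, 0.0513, 0.0483]
tcp_rot: [0.995, -0.1, -0.0, 0.0]
contact_force: [0.3, -0.0, -2.0]
opening: 0.453
```

No contact 3 mm below the mouth, so the jar is in the pocket.

```bash
python3 -m jog '{"travel":[[0,0,-3],[0,0,-2],[0,0,-2],[0,0,0],[0,0,0]],"dr":[[0,0,0],[0,0,0],[0,0,0],[0,0,0],[0,0,0]],"jaw":[200,200,200,200,200]}'
python3 -m jog '{"travel":[[0,0,-1],[0,0,0],[0,0,0]],"dr":[[0,0,0],[0,0,0],[0,0,0]],"jaw":[200,200,200]}'
```

```text
time: 8.83
eef_pos: [0.5732, 0.0513, 0.0415]
tcp_rot: [0.995, -0.1, -0.0, -0.0]
contact_force: [1.2, -0.2, -1.9]
opening: 0.453
time: 9.08
eef_pos: [0.5734, 0.0513, 0.0408]
tcp_rot: [0.995, -0.1, 0.0, -0.0]
contact_force: [-0.0, 0.8, -1.9]
opening: 0.453
```

```bash
python3 -m jog '{"travel":[[0,0,-1],[0,0,-0.7],[0,0,0],[0,0,0]],"dr":[[0,0,0],[0,0,0],[0,0,0],[0,0,0]],"jaw":[200,200,200,200]}'
```

```text
time: 9.42
eef_pos: [0.5736, 0.0513, 0.0397]
tcp_rot: [0.995, -0.1, 0.0, 0.0]
contact_force: [-0.8, 0.4, 3.9]
opening: 0.454
```

Floor contact of about 4 N at the expected height. I release and rise.

```bash
python3 -m jog '{"travel":[[0,0,0],[0,0,0],[0,0,0],[0,0,0],[0,0,0]],"dr":[[0,0,0],[0,0,0],[0,0,0],[0,0,0],[0,0,0]],"jaw":[90,70,40,0,0]}'
python3 -m jog '{"travel":[[0,0,10],[0,0,30],[0,0,40],[0,0,25],[0,0,0]],"dr":[[0,0,0],[0,0,0],[0,0,0],[0,0,0],[0,0,0]],"jaw":[0,0,0,0,0]}'
python3 -m jog '{"travel":[[5,27,0],[5,30,0],[6,30,0],[4,24,0],[0,8,0]],"dr":[[0,0,0],[0,0,0],[0,0,0],[0,0,0],[0,0,0]],"jaw":[0,0,0,0,0]}'
python3 - <<'E'
from m import *
print(get_state()["eef_pos"])
im=read_camera("top");im2=read_camera("side")
h=np.zeros((480,760,3),np.uint8);h[:,:440]=cv2.resize(im[150:230,250:323,::-1],(440,480),interpolation=cv2.INTER_CUBIC);h[:400,440:]=cv2.resize(im2[200:300,250:330,::-1],(320,400),interpolation=cv2.INTER_CUBIC);cv2.imwrite("pics/p4.png",h)
E
```

```text
time: 9.83
eef_pos: [0.5734, 0.0513, 0.0389]
tcp_rot: [0.995, -0.1, -0.0, -0.0]
contact_force: [-0.5, 0.4, 0.3]
opening: 0.997
time: 10.25
eef_pos: [0.578, 0.0511, 0.1524]
tcp_rot: [0.995, -0.1, 0.007, -0.0]
contact_force: [0.5, 0.4, 1.5]
opening: 1.0
time: 10.67
eef_pos: [0.5935, 0.1732, 0.1442]
tcp_rot: [0.995, -0.098, 0.0, -0.001]
contact_force: [1.0, -1.2, 1.0]
opening: 1.0
[0.59345312 0.17318099 0.1441519 ]
```

View pics/p4.png

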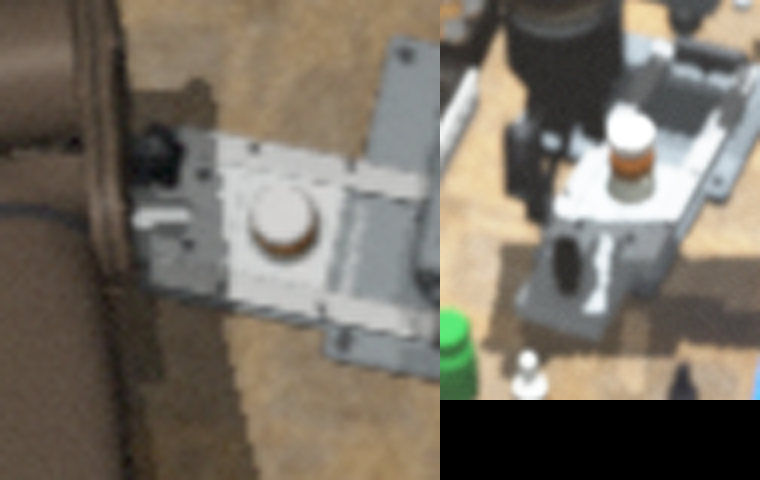

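The jar stands upright in the nest (top crop (285, 220)), the fingers are clear, and the post is directly below the tool. I grasp it.

```bash
python3 -m jog '{"travel":[[2,-2,-20],[0,0,-30],[0,0,-25],[0,0,-10],[0,0,0]],"dr":[[0,0,0],[0,0,0],[0,0,0],[0,0,0],[0,0,0]],"jaw":[0,0,0,0,0]}' 40
python3 -m jog '{"travel":[[0,0,-3],[0,0,0],[0,0,0],[0,0,0],[0,0,0]],"dr":[[0,0,0],[0,0,0],[0,0,0],[0,0,0],[0,0,0]],"jaw":[60,120,170,200,220]}'
python3 -m jog '{"travel":[[0,0,0],[0,0,0],[0,0,0]],"dr":[[0,0,0],[0,0,0],[0,0,0]],"jaw":[230,230,230]}'
```

```text
time: 11.18
eef_pos: [0.5926, 0.1668, 0.0555]
tcp_rot: [0.995, -0.1, -0.004, 0.001]
contact_force: [-0.3, 0.3, -0.2]
opening: 0.998
time: 11.6
eef_pos: [0.5964, 0.1687, 0.0575]
tcp_rot: [0.995, -0.1, 0.001, -0.001]
contact_force: [0.5, 1.8, 1.1]
opening: 0.302
time: 11.85
eef_pos: [0.5964, 0.1688, 0.0577]
tcp_rot: [0.995, -0.1, 0.001, -0.0]
contact_force: [-1.6, 0.5, 6.3]
opening: 0.246
```

```bash
python3 -m jog '{"travel":[[-1,-5,0],[-2,-10,0],[-2.4,-12,0],[-2.4,-12,0],[-2.4,-12,0]],"dr":[[0,0,0],[0,0,0],[0,0,0],[0,0,0],[0,0,0]],"jaw":[230,230,230,230,230]}'
python3 -m jog '{"travel":[[-2.4,-12,0],[-2.4,-12,0],[-2.4,-12,0],[-2,-10,0],[-1,-5,0]],"dr":[[0,0,0],[0,0,0],[0,0,0],[0,0,0],[0,0,0]],"jaw":[230,230,230,230,230]}'
python3 -m jog '{"travel":[[0,0,0],[0,0,0]],"dr":[[0,0,0],[0,0,0]],"jaw":[230,230]}'
```

```text
time: 12.27
eef_pos: [0.5861, 0.1175, 0.0577]
tcp_rot: [0.995, -0.1, 0.001, -0.001]
contact_force: [-0.7, 3.2, 6.4]
opening: 0.244
time: 12.68
eef_pos: [0.5756, 0.0656, 0.0577]
tcp_rot: [0.995, -0.1, 0.001, -0.0]
contact_force: [-1.7, 1.6, 7.3]
opening: 0.239
time: 12.85
eef_pos: [0.5755, 0.0652, 0.0577]
tcp_rot: [0.995, -0.1, 0.001, 0.001]
contact_force: [-2.6, -0.7, 8.2]
opening: 0.244
```

```bash
python3 -m jog '{"travel":[[-0.6,-3,0],[-0.6,-3,0],[-0.4,-2,0],[0,0,0]],"dr":[[0,0,0],[0,0,0],[0,0,0],[0,0,0]],"jaw":[230,230,230,230]}'
python3 -m jog '{"travel":[[-0.5,-2.5,0],[0,0,0]],"dr":[[0,0,0],[0,0,0]],"jaw":[230,230]}'
python3 -m jog '{"travel":[[-0.5,-2.5,0],[0,0,0]],"dr":[[0,0,0],[0,0,0]],"jaw":[230,230]}'
```

```text
time: 13.18
eef_pos: [0.5741, 0.0581, 0.0577]
tcp_rot: [0.995, -0.1, 0.001, -0.0]
contact_force: [-1.8, 1.5, 7.8]
opening: 0.24
time: 13.35
eef_pos: [0.5736, 0.0557, 0.0577]
tcp_rot: [0.995, -0.1, 0.001, -0.0]
contact_force: [-2.0, 1.1, 7.1]
opening: 0.243
time: 13.52
eef_pos: [0.5731, 0.0532, 0.0577]
tcp_rot: [0.995, -0.1, 0.001, -0.0]
contact_force: [-2.6, 2.1, 9.0]
opening: 0.241
```

```bash
python3 -m jog '{"travel":[[-0.5,-2.5,0],[0,0,0]],"dr":[[0,0,0],[0,0,0]],"jaw":[230,230]}'
python3 -m jog '{"travel":[[-0.4,-2,0],[0,0,0]],"dr":[[0,0,0],[0,0,0]],"jaw":[230,230]}'
python3 -m jog '{"travel":[[-0.4,-2,0],[0,0,0]],"dr":[[0,0,0],[0,0,0]],"jaw":[230,230]}'
```

```text
time: 13.68
eef_pos: [0.5731, 0.053, 0.0577]
tcp_rot: [0.995, -0.1, 0.001, -0.003]
contact_force: [-0.2, 9.7, 6.0]
opening: 0.243
time: 13.85
eef_pos: [0.5731, 0.0529, 0.0577]
tcp_rot: [0.995, -0.101, 0.002, -0.004]
contact_force: [1.8, 15.6, 5.1]
opening: 0.242
time: 14.02
eef_pos: [0.5731, 0.0529, 0.0577]
tcp_rot: [0.995, -0.101, 0.003, -0.006]
contact_force: [3.5, 22.3, 4.4]
opening: 0.244
```

Stopped at 118 mm of travel, with 22 N building up, so the shuttle is at its end stop. That puts the axis at (0.549, -0.067), which matches the image estimate. I relax, release, and move above the grip.

```bash
python3 -m jog '{"travel":[[1,5,0],[0,0,0],[0,0,0],[0,0,0],[0,0,0]],"dr":[[0,0,0],[0,0,0],[0,0,0],[0,0,0],[0,0,0]],"jaw":[230,200,130,50,0]}'
python3 -m jog '{"travel":[[0,0,0],[0,0,0],[0,0,15],[0,0,30],[0,0,40]],"dr":[[0,0,0],[0,0,0],[0,0,0],[0,0,0],[0,0,0]],"jaw":[0,0,0,0,0]}'
python3 -m jog '{"travel":[[0,0,41],[0,0,41],[0,0,41],[0,0,41],[0,0,41]],"dr":[[0,0,0],[0,0,0],[0,0,0],[0,0,0],[0,0,0]],"jaw":[0,0,0,0,0]}'
python3 -m jog '{"travel":[[0,0,41],[-15,-25,12],[-22,-33,0],[-22,-33,0],[-22,-33,0]],"dr":[[0,0,0],[0,0,0],[0,0,0],[0,0,0],[0,0,0]],"jaw":[0,0,0,0,0]}'
python3 -m jog '{"travel":[[-22,-33,0],[-22,-33,0],[-15,-25,0],[0,0,0],[0,0,0]],"dr":[[0,0,0],[0,0,0],[0,0,0],[0,0,0],[0,0,0]],"jaw":[0,0,0,0,0]}'
python3 - <<'E'
from m import *
print(get_state()["eef_pos"])
im=read_camera("top");im2=read_camera("side")
h=np.zeros((480,800,3),np.uint8);h[:,:400]=cv2.resize(im[160:256,290:370,::-1],(400,480),interpolation=cv2.INTER_CUBIC);h[:,400:]=cv2.resize(im2[110:254,260:380,::-1],(400,480),interpolation=cv2.INTER_CUBIC);cv2.imwrite("pics/p5.png",h)
E
```

```text
time: 14.43
eef_pos: [0.5714, 0.0515, 0.0553]
tcp_rot: [0.995, -0.1, -0.001, 0.0]
contact_force: [-0.7, -0.9, -0.5]
opening: 0.654
time: 14.85
eef_pos: [0.5691, 0.0517, 0.1378]
tcp_rot: [0.995, -0.1, -0.004, 0.0]
contact_force: [0.4, -0.8, -0.4]
opening: 0.999
time: 15.27
eef_pos: [0.5715, 0.0516, 0.3479]
tcp_rot: [0.995, -0.1, -0.0, 0.0]
contact_force: [0.8, 0.7, -0.4]
opening: 1.004
time: 15.68
eef_pos: [0.49, -0.0732, 0.3992]
tcp_rot: [0.995, -0.099, 0.0, 0.0]
contact_force: [0.6, -1.5, -0.5]
opening: 1.001
time: 16.1
eef_pos: [0.4313, -0.1644, 0.3989]
tcp_rot: [0.995, -0.102, 0.0, -0.0]
contact_force: [-0.3, -0.2, 0.0]
opening: 1.001
[ 0.43130251 -0.16437209  0.39885664]
```

View pics/p5.png

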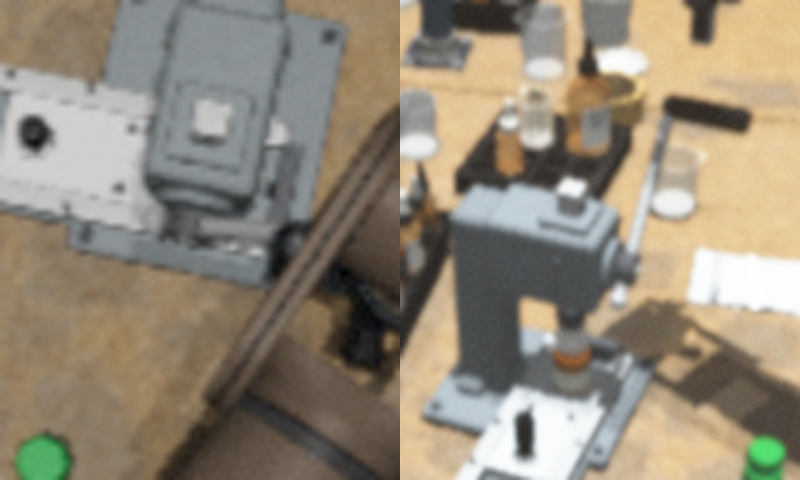

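The jar stands upright under the ram (side crop (573, 360)) and the grip is clear below the tool. I descend on it.

```bash
python3 -m jog '{"travel":[[2,2,-10],[0,0,-25],[0,0,-30],[0,0,-20],[0,0,0]],"dr":[[0,0,0],[0,0,0],[0,0,0],[0,0,0],[0,0,0]],"jaw":[0,0,0,0,0]}' 100
python3 -m jog '{"travel":[[0,0,-10],[0,0,-10],[0,0,0],[0,0,0]],"dr":[[0,0,0],[0,0,0],[0,0,0],[0,0,0]],"jaw":[0,0,0,0]}'
```

```text
time: 16.62
eef_pos: [0.4325, -0.1585, 0.3076]
tcp_rot: [0.995, -0.098, -0.005, -0.003]
contact_force: [1.1, -1.2, -0.5]
opening: 1.005
time: 16.95
eef_pos: [0.4343, -0.1611, 0.2943]
tcp_rot: [0.995, -0.099, 0.0, 0.0]
contact_force: [-0.6, 0.1, -0.2]
opening: 1.006
```

```bash
python3 -m jog '{"travel":[[0,0,0],[0,0,0],[0,0,0],[0,0,0],[0,0,0]],"dr":[[0,0,0],[0,0,0],[0,0,0],[0,0,0],[0,0,0]],"jaw":[60,110,150,180,210]}' 60
python3 -m jog '{"travel":[[0,0,0],[0,0,0],[0,0,0]],"dr":[[0,0,0],[0,0,0],[0,0,0]],"jaw":[240,240,240]}' 110
```

```text
time: 17.37
eef_pos: [0.4341, -0.1616, 0.2944]
tcp_rot: [0.995, -0.1, 0.0, 0.001]
contact_force: [-2.9, -11.7, -0.4]
opening: 0.299
time: 17.62
eef_pos: [0.434, -0.1624, 0.2948]
tcp_rot: [0.995, -0.1, 0.0, 0.002]
contact_force: [-2.6, -5.0, 2.6]
opening: 0.264
```

```bash
python3 -m jog '{"travel":[[0,0,0],[0,0,0],[0,0,0]],"dr":[[0,0,0],[0,0,0],[0,0,0]],"jaw":[240,240,240]}'
python3 - <<'E'
from m import *
im2=read_camera("side")
cv2.imwrite("pics/p6.png",cv2.resize(im2[90:210,280:400,::-1],(560,560),interpolation=cv2.INTER_CUBIC))
E
```

```text
time: 17.87
eef_pos: [0.4339, -0.1624, 0.2947]
tcp_rot: [0.995, -0.1, 0.0, 0.002]
contact_force: [-2.7, -5.1, 2.4]
opening: 0.262
```

View pics/p6.png

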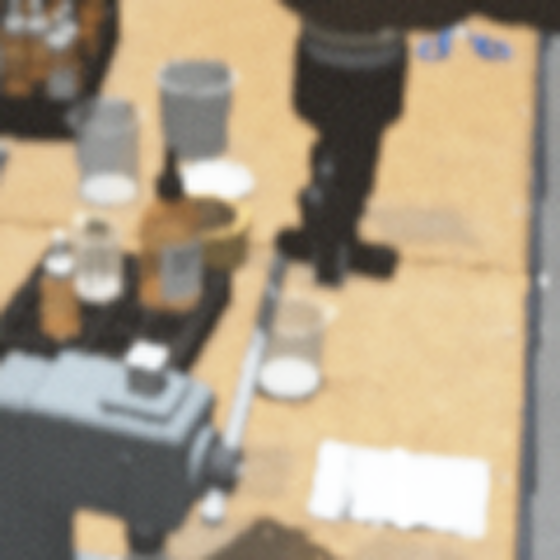

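The grip is held between the fingers (crop (335, 250)). I bring it down along the 165 mm arc in half steps.

```bash
python3 -m jog '{"travel":[[-1,-4.8,-5.2],[-0.9,-4.7,-5.4],[-0.9,-4.4,-5.6],[-0.8,-4.2,-5.9],[0,0,0]],"dr":[[0,0,0],[0,0,0],[0,0,0],[0,0,0],[0,0,0]],"jaw":[240,240,240,240,240]}'
python3 -m jog '{"travel":[[-0.8,-3.9,-6],[-0.7,-3.6,-6.1],[-0.7,-3.3,-6.3],[-0.6,-3.2,-6.5],[0,0,0]],"dr":[[0,0,0],[0,0,0],[0,0,0],[0,0,0],[0,0,0]],"jaw":[240,240,240,240,240]}'
```

```text
time: 18.33
eef_pos: [0.4303, -0.1804, 0.2728]
tcp_rot: [0.995, -0.1, 0.0, 0.001]
contact_force: [-3.3, -2.1, 7.5]
opening: 0.26
time: 18.75
eef_pos: [0.4275, -0.1946, 0.2477]
tcp_rot: [0.995, -0.1, 0.0, 0.001]
contact_force: [-3.3, -2.2, 6.6]
opening: 0.26
```

```bash
python3 -m jog '{"travel":[[-0.6,-2.8,-6.6],[-0.5,-2.6,-6.7],[-0.5,-2.3,-6.8],[-0.4,-2,-6.9],[0,0,0]],"dr":[[0,0,0],[0,0,0],[0,0,0],[0,0,0],[0,0,0]],"jaw":[240,240,240,240,240]}'
python3 -m jog '{"travel":[[-0.3,-1.6,-6.9],[-0.3,-1.4,-7],[-0.2,-1,-7.2],[-0.2,-0.9,-7.2],[0,0,0]],"dr":[[0,0,0],[0,0,0],[0,0,0],[0,0,0],[0,0,0]],"jaw":[240,240,240,240,240]}'
```

```text
time: 19.17
eef_pos: [0.4256, -0.2042, 0.2207]
tcp_rot: [0.995, -0.1, 0.0, 0.001]
contact_force: [-3.6, -2.4, 6.4]
opening: 0.258
time: 19.58
eef_pos: [0.4246, -0.2091, 0.1927]
tcp_rot: [0.995, -0.1, 0.0, 0.001]
contact_force: [-4.7, -2.7, 9.8]
opening: 0.261
```

```bash
python3 -m jog '{"travel":[[-0.1,-0.4,-7.2],[0,-0.2,-7.4],[0,0,0],[0,0,0],[0,0,0]],"dr":[[0,0,0],[0,0,0],[0,0,0],[0,0,0],[0,0,0]],"jaw":[240,240,240,240,240]}'
python3 - <<'E'
from m import *
s=get_state();print(s["eef_pos"],s["contact_force"],s["wrist_torque"],s["opening"])
im2=read_camera("side");im=read_camera("top");cv2.imwrite("pics/t7.png",im[:,:,::-1])
cv2.imwrite("pics/p7.png",cv2.resize(im2[130:260,260:380,::-1],(552,598),interpolation=cv2.INTER_CUBIC))
# expected pivot and level grip ends
ax=np.array([.5489,-.0667]);x=np.array([.980,-.198]);y=np.array([.198,.980])
W=lambda a,b,z:np.r_[ax+a*x+b*y,z]
for nm,P in(("pivot",W(-.056,0,.197)),("inner",W(-.053,-.165,.197)),("outer",W(-.138,-.165,.197))):
    q=proj("side",P);print(nm,(q-[260,130])*4.6)
E
```

```text
time: 20.0
eef_pos: [0.4245, -0.2098, 0.1794]
tcp_rot: [0.995, -0.099, -0.0, 0.001]
contact_force: [-6.6, -2.2, 9.6]
opening: 0.261
[ 0.42452584 -0.20978448  0.17935442] [-6.58619775 -2.22801214  9.57899048] [-0.36824797  0.97431606  0.06358333] 0.26124047571387365
pivot [309.25269588 279.29710696]
inner [378.06548988 157.14544714]
outer [485.09386797 180.50480158]
```

View pics/p7.png

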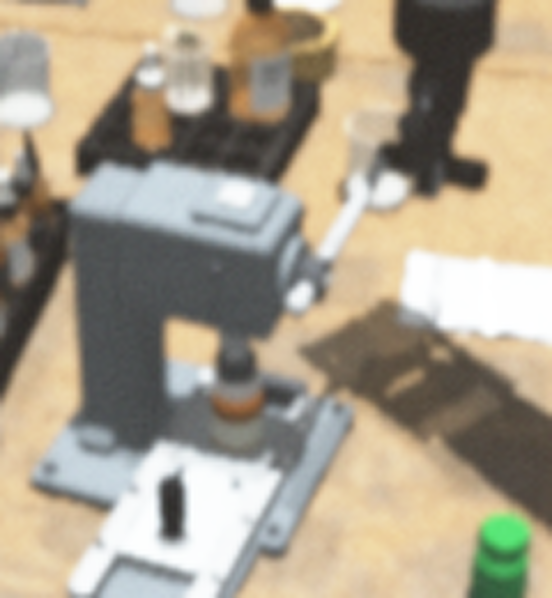

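The view shows the lever almost level, with the jar upright under the foot and the foot on the cap. The grip's outer end is at crop (485, 172); the model puts a level one at (485, 180), so I check the camera bias against the rest picture.

```bash
python3 -m jog '{"travel":[[0,0,-1.5],[0,0,-1],[0,0,0],[0,0,0]],"dr":[[0,0,0],[0,0,0],[0,0,0],[0,0,0]],"jaw":[240,240,240,240]}'
python3 - <<'E'
from m import *
ax=np.array([.5489,-.0667]);x=np.array([.980,-.198]);y=np.array([.198,.980])
W=lambda a,b,z:np.r_[ax+a*x+b*y,z]
im=read_camera("side");cv2.imwrite("pics/s8.png",im[:,:,::-1])
r=cv2.imread("pics/side0.png")
def tip(img,P):  # dark centroid in box round the outer 18 mm of the grip
    q=proj("side",P);u,v=q.astype(int);s=img[v-8:v+9,u-3:u+9].max(2)<80
    ys,xs=np.nonzero(s);return q,np.array([xs.mean()+u-3,ys.mean()+v-8]),len(xs)
for nm,img,ph in(("rest",r,45),("now",im[:,:,::-1],0)):
    P=W(-.128,-.165*np.cos(np.radians(ph)),.197+.165*np.sin(np.radians(ph)))
    print(nm,*tip(img,P))
P=W(-.128,-.165,.197);print("px per 1mm z",proj("side",P+[0,0,.001])-proj("side",P))
s=get_state();print(s["eef_pos"],s["contact_force"],s["opening"])
E
```

```text
time: 20.43
eef_pos: [0.4245, -0.2098, 0.1769]
tcp_rot: [0.995, -0.099, -0.0, 0.001]
contact_force: [-6.2, -1.6, 9.7]
opening: 0.259
rest [361.48183236 146.47528686] [360.4 145.5] 30
now [362.68032904 168.63455049] [361.46153846 167.84615385] 26
px per 1mm z [ 0.02302454 -0.23812378]
[ 0.4245174  -0.20980425  0.17695917] [-6.00069586 -2.46461974 10.12777723] 0.2630040076997298
```

Relative to the rest picture, the grip now images within about 1 mm of level. The commanded arc agrees, and the 10 N on the tool is what the press should give when level on a jar. I dwell briefly, compare the bystanders, and hand in still holding.

```bash
python3 -m jog '{"travel":[[0,0,0],[0,0,0],[0,0,0],[0,0,0],[0,0,0]],"dr":[[0,0,0],[0,0,0],[0,0,0],[0,0,0],[0,0,0]],"jaw":[240,240,240,240,240]}'
python3 - <<'E'
from m import *
a=cv2.imread("pics/side0.png");b=cv2.imread("pics/s8.png")
for nm,c in(("dropA",S(112,450)),("dropB",S(209,455))):
    x,y=map(int,c);t=a[y-16:y+17,x-7:x+8];r=cv2.matchTemplate(b[y-24:y+25,x-15:x+16],t,cv2.TM_CCOEFF_NORMED);_,m,_,l=cv2.minMaxLoc(r);print(nm,m,l[0]-8,l[1]-8)
x,y=map(int,S(293,90));t=a[y+0:y+14,x-8:x+9];r=cv2.matchTemplate(b[y-8:y+22,x-16:x+17],t,cv2.TM_CCOEFF_NORMED);print("beaker",cv2.minMaxLoc(r)[1::2])
print(get_state()["eef_pos"]); sign_off()
E
```

```text
time: 20.9
eef_pos: [0.4245, -0.2098, 0.177]
tcp_rot: [0.995, -0.099, -0.0, 0.001]
contact_force: [-6.9, -3.0, 9.9]
opening: 0.266
dropA 0.9933295249938965 0 0
dropB 0.9979339241981506 0 0
beaker (0.42595070600509644, (8, 9))
[ 0.42453099 -0.20978301  0.17698651]
the job is handed in; nothing more can be done
```

I stood the amber jar in the nest, slid the shuttle to its end stop, and brought the lever down by its grip to level. I handed in at 20.9 s with the grip still held at 110 N.

- **Jar in the nest:** it went in without touching the rim, and I felt the floor at the expected height. It was still upright under the foot in the last picture I viewed.
- **Shuttle:** it stopped after 118 mm with the force rising to 22 N, which I took as the end stop.
- **Lever:** the side image puts the grip within about 1 mm of level, and the distance moved along the arc agrees (about 0.79 rad). The force on the tool was about 10 N, as expected for level on a jar.
- **Cap:** I did not measure the cap itself. That it is closed follows from the lever angle and the force.
- **Bystanders:** both dropper bottles matched their first picture with no shift.
- **Weak or disagreeing checks:**
  - The beaker match was inconclusive (score 0.43) because the gripper and lever covered it. The beaker looked upright in the pictures, and the arm was not brought near it.
  - The side camera put the nest about 5 mm off the top camera's figure. I used the top camera's, and the fit confirmed it.

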